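# Lock a retinoscope head onto its battery handle

### The job

Fit the loose retinoscope head onto the battery handle that stands in the desk charger. Set it on the top of the handle and turn it by feel, without forcing it, until its slots line up with the three lugs and it sinks over them; then push it down against the sprung contact and turn it clockwise (seen from above) until it locks, so that it stays on when you let go. Leave the lens stand, eyecup, occluder and prism bar where they are.

Things in the scene. Friction and masses are not known exactly. Their poses are not given: they have to be found in the camera images.
- head: Loose retinoscope head, 79 mm tall, 70 to 130 g, standing upright on its open socket. Origin: centre of the socket's mouth, its lowest face; z up. From the bottom: fluted steel socket, 32 mm across, to 18 mm; 22 mm neck with a 25 mm sleeve; black housing. The socket is 27 mm wide and 16 mm deep inside, with an inward lip round the mouth that leaves a 20 mm hole.
- housing (a point): Centre of the head's black housing, 60 mm above its mouth: 32 mm along x, 24 mm along y, 38 mm tall. Flat faces at +y and -y to grip; lens window at -x. Axes as the head's.
- slot (a point): One of three slots, 6.4 mm wide, cut through the lip, at mouth level 12 mm along +x from the head's axis; the others 120 degrees round. Each starts a J track: lip 4 mm thick beside the slot, then a resting notch where it is 2 mm thick, then a stop. The head turns clockwise only (from above), 60 degrees from mid slot to mid notch, stop at 67; the other way it meets a stop at once.
- charger: Desk charger fixed to the cart: white block, 100 mm (x) by 84 mm (y), 48 mm high, with a grey collar to 62 mm. Origin: centre of its underside. A round upright battery handle, 30 mm across, stands in its middle, turned any way round whatever the charger's yaw; the charger grips it so that turning it takes about 0.35 N m.
- shoulder (a point): Centre of the handle's flat shoulder, 140 mm above the cart, z up along the handle. Height of the head's mouth above it: 9 mm with the lip riding on the lugs; 6.5 mm with the slots over the lugs (within about 7 degrees) and the pin holding the head up; under 2 mm it can be turned clockwise (0 mm: mouth on the shoulder); 4 mm when locked, the pin pressing the notches up against the lugs.
- lug_ring (a point): On the handle's axis, level with the top of its three lugs, 9 mm above the shoulder. The lugs, 4 mm wide and 3 mm tall, 120 degrees apart, stick out to 12.5 mm from the axis on a steel spigot 18 mm across and 14.5 mm tall with a tapered nose. This point's axes are the charger's: the way the lugs point is not reported and must be seen or felt.
- pin_top (a point): Tip, as at the start, of the sprung brass contact pin on the handle's axis, 6 mm across, 22.5 mm above the shoulder. It gives from 2.5 N, and presses with 5 N when the head's mouth is on the shoulder. It lifts the head off again if it is not locked.
- lens_stand: Bystander: clear acrylic stand, 60 by 190 by 10 mm base (long along y), with five upright chrome-ringed lenses of 47 mm diameter, 58 mm tall in all, 450 g. Origin: centre of its underside.
- eyecup: Bystander: black rubber eyecup, 46 mm in diameter, 26 mm tall. Origin: centre of its underside.
- occluder: Bystander: flat blue plastic occluder, 5 mm thick, 180 mm long along x: a 66 mm disc at +x and a 16 mm wide handle. Origin: on its underside, 75 mm from the disc's centre.
- prism_bar: Bystander: polished steel prism bar, 256 by 42 by 16 mm, long along x, lying flat. Origin: centre of its underside.
Not all that is in view belongs to the job. Leave any purple look-alike of the head alone.

How it is judged (in metres and radians):
On the way:
1. the head's slots have passed over the lugs: its mouth is less than 5 mm above the shoulder, on the handle's axis (z of head in the frame of shoulder between -0.002 and 0.005 m and horizontal distance between head and shoulder below 0.004 m), for 0.1 s.
At the end, for the whole second after the job is handed in: The head is locked on the handle and released: its mouth stays 4 mm (3 to 5 mm) above the shoulder, raised by the pin into the notches, within 3 mm of the handle's axis, upright within 0.1 rad, at rest (z of head in the frame of shoulder between 0.003 and 0.005 m and horizontal distance between head and shoulder below 0.003 m and angle between head's own z axis and vertical below 0.1 rad and linear speed of head below 0.01 m/s and angular speed of head below 0.1 rad/s and contact force between head and the fingers below 0.05 N); the robot touches nothing.
It fails at once if the head is forced: more than 60 N between head and handle (contact force between head and charger above 60 N).
It fails at once if the lens stand is moved by more than 20 mm (distance of lens_stand from where it was at the start of the episode above 0.02 m).
It fails at once if the eyecup is moved by more than 30 mm (distance of eyecup from where it was at the start of the episode above 0.03 m).
It fails at once if the occluder is moved by more than 30 mm (distance of occluder from where it was at the start of the episode above 0.03 m).
It fails at once if the prism bar is moved by more than 20 mm (distance of prism_bar from where it was at the start of the episode above 0.02 m).
It also fails if it takes over 64 s, if anything falls off the work surface, if the arm or the gripper's body presses on something with over 40 N, if the wrist force passes 120 N, or if a joint passes its speed limit or range.

### The arm

A 7-joint arm with a two-finger parallel gripper is mounted at the origin on the work surface. World frame = base frame: x ahead of the robot, y to its left, z up, the work surface at z = 0. Lengths are in mm, angles in rad, forces in N, time in s.
With the tool pointing down it reaches from about 400 to 850 mm from the base axis. Payload 10.4 kg.
Tool frame: the origin (TCP) lies midway between the tips of the shut fingers; the grasp point (between the pads) lies 19 mm behind it; z points along the fingers, y is the line along which they close (so a half turn about z gives the same grasp; the last joint's range is limited). The gripper opens to 85 mm and grips with 20 to 120 N. Pads are 22 mm wide; open, the fingers measure 114 mm over their backs; the gripper's body (76 mm by 85 mm) begins 54 mm behind the grasp point. The pads swing forward as they close: fully open they stand 13 mm farther back than shut.
Start: joints at [1.202, 0.332, -0.065, 1.46, 0.022, 1.35, -0.088], TCP at [211.865, -588.017, 231.338] pointing down, gripper open.
Joint ranges: [-2.6, 2.6], [-0.5, 2.12], [-1.47, 1.34], [0.16, 2.42], [-1.27, 4.41], [0.06, 2.06], [-2.6, 2.6]. Speed limits (rad/s): [2.22, 2.22, 2.79, 2.79, 3.14, 3.14, 3.14].

### API

Orientations are given as a rotation vector (axis times angle).
In Python, from workcell import status, imaging, robot, models gives the robot as it stands.
- The arm moves only by the shell command python3 -m pendant 'ROWS' [OPENING] [FORCE]. ROWS is a JSON object of lists of equal length, an entry for each row: "delta_pos": the shift along the tool's x, y, z normalised to -1 to 1, where 1 is 0.025 m, a list of three; "twist": the turn, a rotation vector about the tool's x, y, z normalised to -1 to 1, where 1 is 1.5 rad, a list of three. In form: {"delta_pos": [[dx, dy, dz], ...], "twist": [[wx, wy, wz], ...]}. A call has 1 to 20 rows; each row shifts and turns the commanded pose from where the row before left it, along the tool's axes as they then stand; what a row does not reach is not made up. A row lasts 1/12 s, in which the tool goes at most 41.7 mm and 7.16 degrees, less where a joint would pass 70% of its speed; a pose out of reach is approached as far as the arm can. A call with a number of a shift or a turn outside -1 to 1 is refused whole. A call with a gripper value outside its range is refused whole. OPENING is the opening, from 0 (shut) to 1 (fully open), set as the call begins (- or left out, the last holds). The fingers move at their own pace and stop on an object; FORCE is the grip in N (left out, the last holds). Time passes only in rows, so rows that do not move let the fingers close. It gives the time, the measured TCP pose, the force, the opening and the grip force at its end, in the units of the state.
- status.state(): the state, without advancing time (a new reading comes with each control period).
- imaging.grab_frame(name): name is "side" or "top"; returns the picture (420x560x3 uint8, red, green, blue); there is no depth.
- imaging.camera_params(name): a dict with "fov_y" (degrees; the focal length in pixels is half the picture's height over the tangent of half this angle, whatever the lens; pixels are square), "cx", "cy" (the principal point, pixels), "position" and "attitude" of the camera in the world. Camera axes: x right, y up, looking along -z (the intrinsics and any distortion apply to the point x, -y, -z); pixel columns grow to the right and rows downward; lengths in mm; the calibration is good to about 2 mm. A picture is of the moment at which its call begins. camera_params takes no time and is no camera call.
- robot.close_job(): hands the job in; it is judged then, once.
Trained networks look in the newest picture that a camera, given by its name, has taken for a name from the list of things; names that differ only in an ending like _2 or _b are one class to them, and where a whole thing is asked for, a point or a joint stands for the part that bears it (a point fixed in the world has none). Each returns a list of dicts, best first, with "confidence" (0 to 1); they miss things now and then, are a little off and sometimes report something else, mostly with a low value. They report only what shows in the picture. A call takes as long as a camera call. They do not tell look-alikes from the thing itself.
- models.find_in(camera, query): "extent" ([left, top, right, bottom] in pixels, round what is visible of it).
- models.cut_out(camera, query): "mask" (420x560 bool, what is visible of it) and "extent" ([left, top, right, bottom] in pixels, round what is visible of it).
The state is a dict: "time": time; "joint_positions": joint angles; "dq": joint speeds; "joint_torque": joint torques, N m; "eef_pos": TCP position; "tcp_rot": TCP orientation; "force": force on the tool from outside, world axes, zero at the start; "wrist_torque": the same for the moment, N m; "gripper_width": finger opening in mm; "grip_force": force on a finger pad.
Only numpy, scipy, OpenCV 4.12 (cv2) and the standard library are available. Lean on these libraries where they do the work, as an engineer would, in place of code of your own. Each camera call takes 0.05 s, during which the arm holds its last target. There are 200 camera calls.

## Working session

There is one attempt and no reset: what is moved stays moved. The work goes in short steps, Python scripts to look and compute and a shell command to move; the robot and the scene stay as the last step left them, time stands still between calls to the robot, and variables do not carry over. Pictures are saved under pics/ and viewed, at most 10 in all, crops included, and the job is handed in when it is done.

```bash
ls; mkdir -p pics; python3 - <<'E'
from workcell import status, imaging, models
import cv2,numpy as np
for c in("side","top"):
    f=imaging.grab_frame(c); cv2.imwrite(f"pics/{c}0.png",f[:,:,::-1]); print(c,imaging.camera_params(c))
    for q in("head","charger"):
        print(q,[(round(d["confidence"],2),[round(x) for x in d["extent"]]) for d in models.find_in(c,q)])
s=status.state();print(s)
a=cv2.imread("pics/side0.png");b=cv2.imread("pics/top0.png")
E
```

```text
pics
side {'fov_y': 42.805923049406985, 'cx': 283.66872352858405, 'cy': 207.23947858036277, 'position': array([220.62068651, 749.67064865, 970.74383366]), 'attitude': array([ 0.20983947, -1.06892513, -2.55317527])}
head [(0.91, [259, 164, 276, 195]), (0.89, [293, 198, 307, 228]), (0.7, [287, 178, 299, 211]), (0.66, [303, 162, 318, 188])]
charger [(0.95, [225, 237, 276, 308]), (0.39, [165, 317, 250, 418])]
top {'fov_y': 53.86890963191103, 'cx': 284.42605305806194, 'cy': 210.44170778849417, 'position': array([ 431.25309935,  -46.94583396, 1054.89114294]), 'attitude': array([ 0.1013081 , -0.10584023, -1.55731525])}
head [(0.73, [303, 217, 321, 229]), (0.71, [340, 166, 360, 185]), (0.69, [332, 196, 348, 211])]
charger [(0.97, [200, 186, 251, 234])]
{'time': 0.3, 'joint_positions': array([ 1.20238173,  0.33244629, -0.06472038,  1.46034516,  0.02158442,
        1.34987007, -0.08852068]), 'dq': array([-0.00176481, -0.00276429, -0.00149587, -0.00253227,  0.00024625,
        0.00135646,  0.0004911 ]), 'joint_torque': array([-3.60333215e-04, -6.24557590e+01,  4.89423168e-02, -3.91253114e+01,
        1.64519262e-02,  5.48924072e-03,  5.90217905e-05]), 'eef_pos': array([ 211.85043331, -587.90822782,  231.06650921]), 'tcp_rot': array([-3.09437895e+00, -5.40442994e-01,  7.42833355e-05]), 'force': array([-0.57791147, -0.0981525 , -0.41599876]), 'wrist_torque': array([-0.04883591, -0.02104372,  0.04217584]), 'grip_force': 0.0, 'gripper_width': 85.0687999324653}
```

View pics/side0.png

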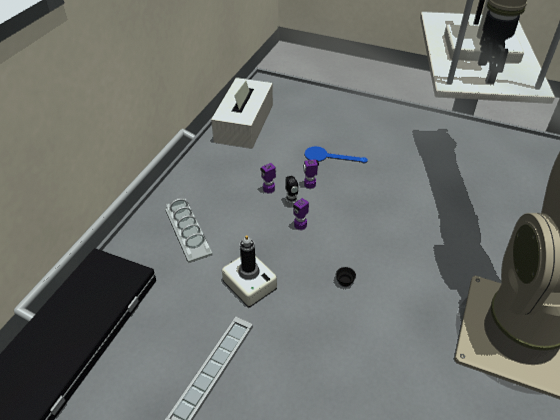

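View pics/top0.png

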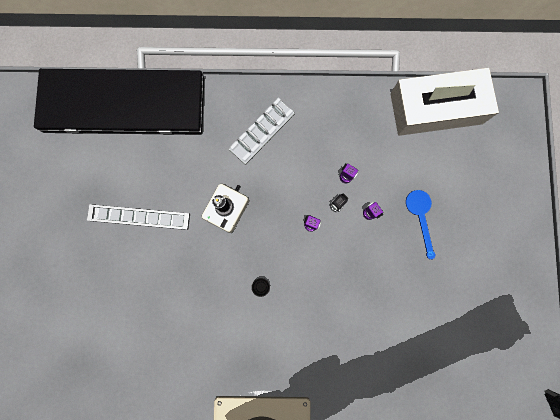

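Candidates for the head: black one (top 340,203; side 292,191) and purple look-alikes (top 348,173; 373,211; 312,223; side 268,178; 311,173; 301,214). By the description (black housing), I choose the black one. Next is a close crop to check it.

```bash
cat > h.py <<'E'
import numpy as np,cv2
from scipy.spatial.transform import Rotation as R
from scipy.optimize import least_squares
from workcell import status, imaging, models
P={c:imaging.camera_params(c) for c in("side","top")}
def proj(c,X):
    p=P[c];f=210/np.tan(np.radians(p["fov_y"])/2)
    q=R.from_rotvec(p["attitude"]).inv().apply(np.atleast_2d(X)-p["position"])
    return np.c_[p["cx"]+f*q[:,0]/-q[:,2],p["cy"]+f*q[:,1]/q[:,2]]
def ray(c,uv):
    p=P[c];f=210/np.tan(np.radians(p["fov_y"])/2)
    return R.from_rotvec(p["attitude"]).apply([(uv[0]-p["cx"])/f,-(uv[1]-p["cy"])/f,-1.])
def at_z(c,uv,z):
    d=ray(c,uv);o=P[c]["position"];return o+d*(z-o[2])/d[2]
def tri(us,ut):
    return least_squares(lambda X:np.r_[proj("side",X)[0]-us,proj("top",X)[0]-ut],[500,0,50]).x
E
python3 - <<'E'
from h import *
s=cv2.imread("pics/side0.png");t=cv2.imread("pics/top0.png")
def cr(im,u,v,w=50,h=37): return cv2.resize(im[v-h:v+h,u-w:u+w],(400,296),interpolation=cv2.INTER_CUBIC)
cv2.imwrite("pics/c0.png",np.vstack([np.hstack([cr(t,340,200),cr(s,292,191)]),np.hstack([cr(t,225,207),cr(s,248,265,60,44)])]))
for n,us,ut in [("head",(292,190),(340,202)),("p1",(268,179),(348,173)),("p2",(311,174),(373,211)),("p3",(301,213),(312,223)),("pin",(247.5,237.5),(217,198))]:
    X=tri(us,ut);print(n,X.round(1),(proj("side",X)-us).round(1),(proj("top",X)-ut).round(1))
E
```

```text
head [ 587.2 -187.2   41.1] [[-0.6 -0.1]] [[0.2 0.6]]
p1 [ 663.  -208.6   34.9] [[-0.3 -0.1]] [[0.1 0.3]]
p2 [ 566.3 -269.9   35.9] [[-0.6 -0.1]] [[0.2 0.6]]
p3 [ 534.5 -117.6   42.8] [[-0.3 -0.1]] [[0.1 0.3]]
pin [572.9  98.5 158.1] [[-1.4 -0.3]] [[0.4 1.5]]
```

View pics/c0.png

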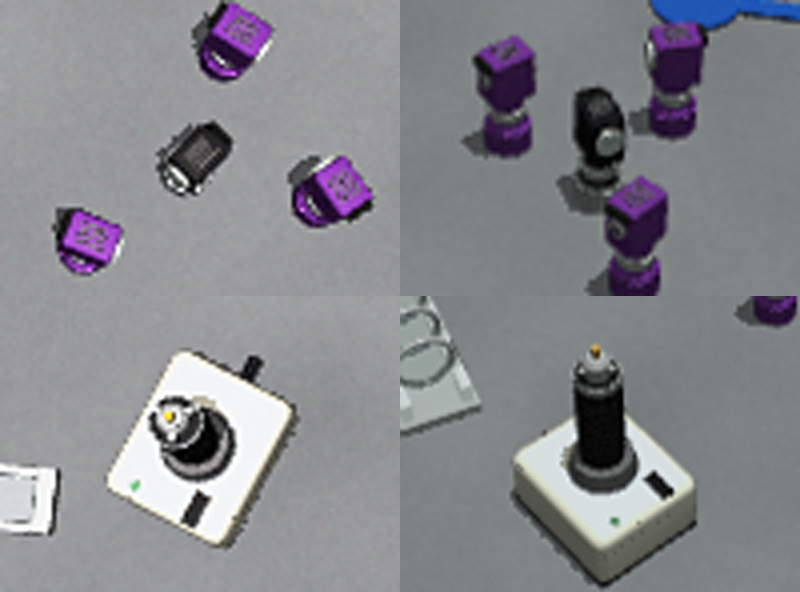

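The crop confirms the choice. The black head (top 340,203; side 292,191) has its lens window facing the side camera at about (294,190). The handle's brass pin shows at top (217,199.7) and side (246.5,237).

```bash
cat >> h.py <<'E'
def mask(c,q,uv):
    imaging.grab_frame(c)
    for d in models.cut_out(c,q):
        e=d["extent"]
        if e[0]-2<=uv[0]<=e[2]+2 and e[1]-2<=uv[1]<=e[3]+2: return d["mask"].astype(bool)
a=np.linspace(0,2*np.pi,24,endpoint=False)
cyl=lambda r,z0,z1:np.array([[r*np.cos(t),r*np.sin(t),z] for z in(z0,z1) for t in a])
box=lambda x,y,z0,z1:np.array([[i*x,j*y,z] for i in(-1,1) for j in(-1,1) for z in(z0,z1)],float)
PARTS=[cyl(16,0,18),cyl(11,18,41),box(16,12,41,79)]
def sil(c,x,y,yaw,z=0,parts=PARTS):
    S=8;im=np.zeros((420*S//2,560*S//2),np.uint8)
    im=np.zeros((420*4,560*4),np.uint8)
    for p in parts:
        q=proj(c,R.from_euler("z",yaw).apply(p)+[x,y,z])
        cv2.fillConvexPoly(im,cv2.convexHull(((q+.5)*4).astype(np.int32)),1)
    return cv2.resize(im.astype(np.float32),(560,420),interpolation=cv2.INTER_AREA)
E
python3 - <<'E'
from h import *
M={"side":mask("side","head",(292,191)),"top":mask("top","head",(340,203))}
for c in list(M):
    if M[c] is None: print("none",c)
    else: v,u=np.nonzero(M[c]);print(c,u.min(),u.max(),v.min(),v.max(),M[c].sum())
from scipy.optimize import minimize
def cost(p,cs):
    return sum(np.abs(sil(c,p[0],p[1],p[2])-M[c]).sum() for c in cs)
for cs in(["side","top"],["top"],["side"]):
    cs=[c for c in cs if M[c] is not None]; res=[]
    for yaw in np.radians(range(-90,90,15)):
        r=minimize(cost,[587,-187,yaw],args=(cs,),method="Nelder-Mead",options=dict(initial_simplex=[[587,-187,yaw],[593,-187,yaw],[587,-181,yaw],[587,-187,yaw+.2]],maxiter=80))
        res.append((r.fun,*r.x[:2],np.degrees(r.x[2])))
    print(cs,[np.round(x,1).tolist() for x in sorted(res)[:4]])
print("pin",at_z("top",(217.2,199.7),162.5),at_z("side",(246.5,237),162.5))
s=status.state();print(R.from_rotvec(s["tcp_rot"]).as_matrix().round(3))
E
```

```text
side 285 297 176 206 323
top 330 346 194 211 188
['side', 'top'] [[77.4, 586.4, -181.8, 129.0], [77.8, 586.3, -181.7, -51.6], [77.9, 586.4, -181.4, -52.3], [78.1, 586.6, -181.5, -51.9]]
['top'] [[24.2, 586.6, -180.8, -43.9], [24.5, 586.5, -180.7, -43.5], [24.8, 586.4, -181.0, -41.5], [24.9, 586.4, -180.6, -41.5]]
['side'] [[44.1, 587.2, -183.8, -52.8], [44.1, 587.2, -183.8, -52.9], [44.4, 587.1, -183.8, 127.5], [44.8, 587.0, -183.6, -51.2]]
pin [571.84793646  98.20341807 162.5       ] [570.36102899 101.24435964 162.5       ]
[[ 0.941  0.339  0.   ]
 [ 0.339 -0.941 -0.   ]
 [-0.     0.    -1.   ]]
```

```bash
python3 -m pendant '{"delta_pos":[[0.98,-0.51,0],[0.98,-0.51,0],[0.98,-0.51,0],[0.98,-0.51,0],[0.98,-0.51,0],[0.98,-0.51,0],[0.98,-0.51,0],[0.98,-0.51,0],[0.98,-0.51,0],[0.98,-0.51,0],[0.98,-0.51,0],[0.98,-0.51,0],[0.98,-0.51,0],[0.98,-0.51,0],[0.98,-0.51,0],[0.98,-0.51,0],[0.98,-0.51,0],[0.98,-0.51,0],[0.98,-0.51,0],[0.98,-0.51,0]],"twist":[[0,0,0],[0,0,0],[0,0,0],[0,0,0],[0,0,0],[0,0,0],[0,0,0],[0,0,0],[0,0,0],[0,0,0],[0,0,0],[0,0,0],[0,0,0],[0,0,0],[0,0,0],[0,0,0],[0,0,0],[0,0,0],[0,0,0],[0,0,0]]}' 0.6 40
python3 -m pendant '{"delta_pos":[[0,0,0],[0,0,0],[0,0,0],[0,0,0],[0,0,0],[0,0,0],[0,0,0],[0,0,0],[0,0,0],[0,0,0],[0,0,0],[0,0,0],[0,0,0],[0,0,0],[0,0,0],[0,0,0],[0,0,0]],"twist":[[0,0,-0.0815],[0,0,-0.0815],[0,0,-0.0815],[0,0,-0.0815],[0,0,-0.0815],[0,0,-0.0815],[0,0,-0.0815],[0,0,-0.0815],[0,0,-0.0815],[0,0,-0.0815],[0,0,-0.0815],[0,0,-0.0815],[0,0,-0.0815],[0,0,-0.0815],[0,0,-0.0815],[0,0,-0.0815],[0,0,0]]}'
python3 - <<'E'
from h import *
s=status.state();print(s["joint_positions"].round(3),s["eef_pos"].round(1),s["force"].round(2),R.from_rotvec(s["tcp_rot"]).as_matrix().round(3))
E
```

```text
time: 2.17
eef_pos: [587.2, -181.0, 231.4]
tcp_rot: [3.095, 0.54, 0.0]
force: [-0.1, -0.4, 0.1]
gripper_width: 51.4
grip_force: 0.0
time: 3.58
eef_pos: [586.4, -182.2, 231.3]
tcp_rot: [1.273, 2.872, -0.0]
force: [0.6, 1.0, -0.3]
gripper_width: 51.3
grip_force: 0.0
[ 0.752  0.387 -0.684  1.463  0.245  1.378  0.794] [ 586.4 -182.2  231.3] [ 0.58  0.99 -0.26] [[-0.672  0.741  0.   ]
 [ 0.741  0.672 -0.   ]
 [-0.    -0.    -1.   ]]
```

```bash
python3 -m pendant '{"delta_pos":[[0,0,0.8],[0,0,0.8],[0,0,0.8],[0,0,0.8],[0,0,0.8],[0,0,0.8],[0,0,0.8],[0,0,0.8],[0,0,0.8],[0,0,0.3],[0,0,0]],"twist":[[0,0,0],[0,0,0],[0,0,0],[0,0,0],[0,0,0],[0,0,0],[0,0,0],[0,0,0],[0,0,0],[0,0,0],[0,0,0]]}'
python3 -m pendant '{"delta_pos":[[0,0,0],[0,0,0],[0,0,0],[0,0,0],[0,0,0],[0,0,0],[0,0,0],[0,0,0],[0,0,0],[0,0,0]],"twist":[[0,0,0],[0,0,0],[0,0,0],[0,0,0],[0,0,0],[0,0,0],[0,0,0],[0,0,0],[0,0,0],[0,0,0]]}' 0 50
python3 - <<'E'
from h import *
s=imaging.grab_frame("side");t=imaging.grab_frame("top")
cr=lambda im,u,v,w=50,h=37: cv2.resize(im[v-h:v+h,u-w:u+w],(400,296),interpolation=cv2.INTER_CUBIC)
cv2.imwrite("pics/c1.png",np.hstack([cr(t,340,200),cr(s,292,191)])[:,:,::-1])
E
```

```text
time: 4.5
eef_pos: [585.2, -181.8, 42.0]
tcp_rot: [-1.283, -2.864, 0.001]
force: [0.5, 0.3, -0.2]
gripper_width: 50.9
grip_force: 0.0
time: 5.33
eef_pos: [587.5, -182.2, 45.4]
tcp_rot: [1.28, 2.866, 0.0]
force: [-0.8, -0.2, 6.9]
gripper_width: 23.3
grip_force: 49.9
```

View pics/c1.png

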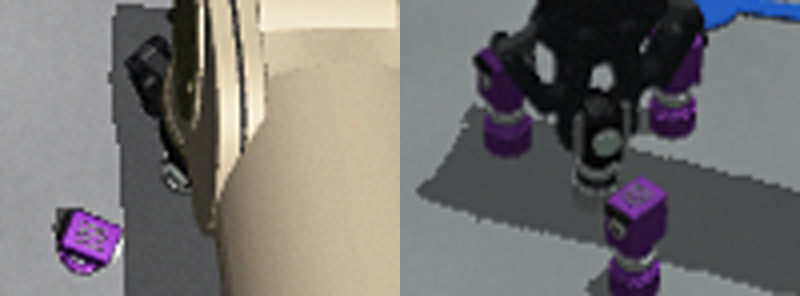

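The head is held squarely (side crop: neck at 597,165, window facing the camera, purple look-alikes untouched). Next I lift it and carry it over the handle.

```bash
python3 -m pendant '{"delta_pos":[[0,0,-0.8],[0,0,-0.8],[0,0,-0.8],[0,0,-0.8],[0,0,-0.8],[0,0,-0.8],[0,0,-0.8],[0,0,-0.8],[0,0,-0.8],[0,0,-0.8],[0,0,-0.5],[0,0,0]],"twist":[[0,0,0],[0,0,0],[0,0,0],[0,0,0],[0,0,0],[0,0,0],[0,0,0],[0,0,0],[0,0,0],[0,0,0],[0,0,0],[0,0,0]]}'
python3 -m pendant '{"delta_pos":[[0.733,0.591,0],[0.733,0.591,0],[0.733,0.591,0],[0.733,0.591,0],[0.733,0.591,0],[0.733,0.591,0],[0.733,0.591,0],[0.733,0.591,0],[0.733,0.591,0],[0.733,0.591,0],[0.733,0.591,0],[0.733,0.591,0],[0,0,0],[0,0,0]],"twist":[[0,0,0],[0,0,0],[0,0,0],[0,0,0],[0,0,0],[0,0,0],[0,0,0],[0,0,0],[0,0,0],[0,0,0],[0,0,0],[0,0,0],[0,0,0],[0,0,0]]}'
python3 - <<'E'
from h import *
st=status.state();print(st["joint_positions"].round(3),st["eef_pos"].round(1),st["force"].round(2),st["wrist_torque"].round(3),R.from_rotvec(st["tcp_rot"]).as_matrix().round(3))
s=imaging.grab_frame("side");t=imaging.grab_frame("top")
def cr(im,u,v,w=50,h=37): 
    u,v=int(u),int(v);return cv2.resize(im[v-h:v+h,u-w:u+w],(400,296),interpolation=cv2.INTER_CUBIC)
cv2.imwrite("pics/c2.png",np.hstack([cr(t,217,199),cr(s,247,225)])[:,:,::-1])
for q in("head","charger"):print(q,[(round(d["confidence"],2),d["extent"]) for d in models.find_in("side",q)])
E
```

```text
time: 6.43
eef_pos: [587.5, -182.0, 259.4]
tcp_rot: [1.279, 2.864, 0.0]
force: [-0.3, -1.3, -0.6]
gripper_width: 23.7
grip_force: 49.0
time: 7.6
eef_pos: [570.9, 101.5, 255.3]
tcp_rot: [-1.276, -2.869, 0.001]
force: [0.0, -1.2, -0.9]
gripper_width: 23.4
grip_force: 49.1
[ 0.409  0.324 -0.822  1.514  0.238  1.409  0.308] [570.9 101.5 255.3] [ 0.03 -1.17 -0.94] [-0.002 -0.052 -0.02 ] [[-0.67   0.743 -0.001]
 [ 0.743  0.67   0.   ]
 [ 0.001 -0.001 -1.   ]]
head [(0.95, [293.0, 202.5, 309.2, 231.6]), (0.85, [238.8, 187.5, 255.9, 229.5]), (0.8, [304.7, 159.2, 318.6, 189.4])]
charger [(0.64, [164.0, 314.1, 252.9, 418.9]), (0.55, [224.4, 236.7, 275.8, 307.7])]
```

View pics/c2.png

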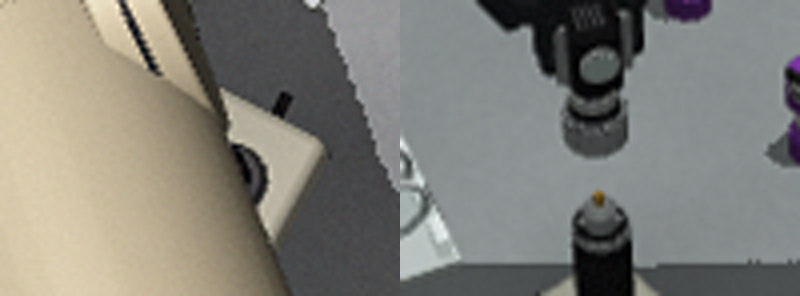

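Side crop: the socket's mouth is centred near (595,140), about above the pin at (598,195). The top view is blocked by the arm. An overlay of the model will refine the offset.

```bash
python3 - <<'E'
from h import *
st=status.state();e=st["eef_pos"]
s=imaging.grab_frame("side");s0=cv2.imread("pics/side0.png");t0=cv2.imread("pics/top0.png")
K=6.6667
def panel(im,c,u,v,curves,w=30,h=22.5):
    M=np.array([[K,0,(-(u-w)+.5)*K-.5],[0,K,(-(v-h)+.5)*K-.5]])
    o=cv2.warpAffine(im,M,(400,300),flags=cv2.INTER_CUBIC)
    for X,col in curves:
        q=((proj(c,X)-[u-w,v-h]+0.5)*K).astype(np.int32)
        cv2.polylines(o,[q],True,col,1)
    return o
circ=lambda x,y,r,z:np.array([[x+r*np.cos(t),y+r*np.sin(t),z] for t in a])
hx,hy=571,99.7
H=[(circ(hx,hy,15,140),(0,0,255)),(circ(hx,hy,15,90),(0,0,255)),(circ(hx,hy,3,162.5),(0,255,0)),(circ(hx,hy,12.5,149),(255,255,0))]
m=e[2]-45.4
G=[(circ(e[0],e[1],16,m),(0,0,255)),(circ(e[0],e[1],16,m+18),(0,255,0))]
cv2.imwrite("pics/c3.png",np.vstack([np.hstack([panel(s0,"side",247,252,H),panel(s[:,:,::-1].copy(),"side",249,222,G)]),np.hstack([panel(t0,"top",222,205,H),panel(t0,"top",222,205,[])])]))
print(e)
E
```

```text
[571.72956269  98.56600915 255.73394815]
```

View pics/c3.png

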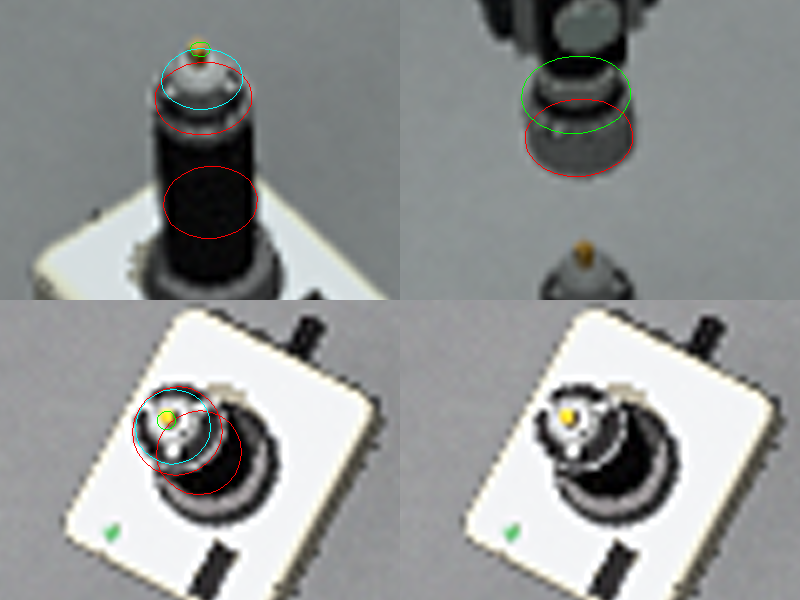

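```bash
python3 -m pendant '{"delta_pos":[[0,0,0],[0,0,0],[0,0,0],[0,0,0],[0,0,0],[0,0,0],[0,0,0],[0,0,0.4],[0,0,0.4],[0,0,0.4],[0,0,0.4],[0,0,0],[0,0,0],[0,0,0]],"twist":[[0,0,-0.08],[0,0,-0.08],[0,0,-0.08],[0,0,-0.08],[0,0,-0.08],[0,0,-0.08],[0,0,-0.08],[0,0,0],[0,0,0],[0,0,0],[0,0,0],[0,0,0],[0,0,0],[0,0,0]]}'
python3 - <<'E'
from h import *
for i in range(3):
    imaging.grab_frame("side");st=status.state();print(st["joint_positions"].round(3)[[6]],st["eef_pos"].round(1),st["force"].round(2),st["wrist_torque"].round(3))
print(R.from_rotvec(st["tcp_rot"]).as_matrix().round(3))
E
```

```text
time: 9.02
eef_pos: [571.7, 100.2, 216.5]
tcp_rot: [0.0, 3.141, 0.0]
force: [0.4, -0.9, -0.2]
gripper_width: 23.0
grip_force: 49.2
[1.089] [571.8 100.3 216.8] [ 0.19  0.69 -1.1 ] [-0.016 -0.076  0.014]
[1.089] [571.9 100.3 216.9] [ 0.65 -0.39 -1.44] [-0.008 -0.026 -0.024]
[1.089] [571.9 100.2 216.8] [-0.22  0.75 -1.53] [0.01  0.015 0.056]
[[-1.     0.     0.001]
 [ 0.     1.     0.   ]
 [-0.001  0.    -1.   ]]
```

```bash
python3 -m pendant '{"delta_pos":[[0.03,-0.02,0.15],[0,0,0.15],[0,0,0.15],[0,0,0.15],[0,0,0],[0,0,0]],"twist":[[0,0,0],[0,0,0],[0,0,0],[0,0,0],[0,0,0],[0,0,0]]}'
python3 -m pendant '{"delta_pos":[[0,0,0.1],[0,0,0.1],[0,0,0],[0,0,0]],"twist":[[0,0,0],[0,0,0],[0,0,0],[0,0,0]]}'
```

```text
time: 9.67
eef_pos: [570.7, 99.5, 201.0]
tcp_rot: [0.0, -3.141, 0.0]
force: [0.3, 0.4, -0.0]
gripper_width: 23.5
grip_force: 49.2
time: 10.0
eef_pos: [571.6, 99.6, 196.7]
tcp_rot: [-0.0, 3.14, 0.0]
force: [3.6, -0.4, 0.6]
gripper_width: 23.4
grip_force: 49.5
```

```bash
python3 -m pendant '{"delta_pos":[[-0.04,0,0],[0,0,0],[0,0,0]],"twist":[[0,0,0],[0,0,0],[0,0,0]]}'
python3 -m pendant '{"delta_pos":[[0,0,0.06],[0,0,0.06],[0,0,0],[0,0,0]],"twist":[[0,0,0],[0,0,0],[0,0,0],[0,0,0]]}'
```

```text
time: 10.25
eef_pos: [572.1, 99.6, 196.5]
tcp_rot: [-0.0, 3.141, -0.0]
force: [2.4, -0.3, 2.6]
gripper_width: 23.5
grip_force: 49.5
time: 10.58
eef_pos: [572.6, 99.6, 194.1]
tcp_rot: [0.0, 3.14, 0.0]
force: [2.6, -1.2, 7.9]
gripper_width: 23.6
grip_force: 50.4
```

```bash
python3 -m pendant '{"delta_pos":[[-0.03,0,0],[0,0,0],[0,0,0],[0,0,0],[0,0,0],[0,0,0],[0,0,0],[0,0,0]],"twist":[[0,0,0.03],[0,0,0.03],[0,0,0.03],[0,0,0.03],[0,0,0.03],[0,0,0.03],[0,0,0.03],[0,0,0]]}'
python3 -c "
from workcell import status;s=status.state();print(s['wrist_torque'],s['joint_positions'])"
```

```text
time: 11.25
eef_pos: [573.2, 99.7, 194.2]
tcp_rot: [0.497, 3.1, 0.0]
force: [1.8, -0.0, 8.4]
gripper_width: 23.7
grip_force: 50.4
[-0.12337512 -0.4243637   0.02369976] [ 0.45431801  0.38800966 -0.88092832  1.59575783  0.30829541  1.30216844
  0.78080265]
```

```bash
python3 -m pendant '{"delta_pos":[[0,0,0],[0,0,0],[0,0,0],[0,0,0],[0,0,0],[0,0,0],[0,0,0],[0,0,0]],"twist":[[0,0,0.03],[0,0,0.03],[0,0,0.03],[0,0,0.03],[0,0,0.03],[0,0,0.03],[0,0,0.03],[0,0,0]]}'
python3 -c "
from workcell import status;s=status.state();print(s['wrist_torque'],s['joint_positions'][6])"
```

```text
time: 11.92
eef_pos: [573.2, 99.5, 194.1]
tcp_rot: [0.977, 2.984, 0.0]
force: [1.6, -1.0, 8.2]
gripper_width: 23.1
grip_force: 50.3
[-0.28727056 -0.44530371 -0.00324581] 0.48397281590946056
```

```bash
python3 -m pendant '{"delta_pos":[[0,0,0],[0,0,0],[0,0,0],[0,0,0],[0,0,0],[0,0,0],[0,0,0],[0,0,0]],"twist":[[0,0,0.03],[0,0,0.03],[0,0,0.03],[0,0,0.03],[0,0,0.03],[0,0,0.03],[0,0,0.03],[0,0,0]]}'
python3 -c "
from workcell import status;s=status.state();print(s['wrist_torque'],s['joint_positions'][6])"
```

```text
time: 12.58
eef_pos: [572.7, 98.9, 193.1]
tcp_rot: [1.433, 2.795, -0.001]
force: [2.6, -1.6, 0.2]
gripper_width: 23.2
grip_force: 49.2
[-0.53031756 -0.74291022 -0.03222232] 0.18634343973548828
```

```bash
python3 -m pendant '{"delta_pos":[[0,0,0],[0,0,0],[0,0,0],[0,0,0]],"twist":[[0,0,0],[0,0,0],[0,0,0],[0,0,0]]}'
python3 -c "
from workcell import status;s=status.state();print(s['wrist_torque'],s['joint_positions'][6])"
```

```text
time: 12.92
eef_pos: [572.6, 99.0, 193.0]
tcp_rot: [1.429, 2.798, -0.001]
force: [2.1, -2.9, -0.6]
gripper_width: 23.5
grip_force: 49.2
[-0.87869914 -0.7844338  -0.03675234] 0.18903991319480046
```

```bash
python3 -m pendant '{"delta_pos":[[0,0,0.06],[0,0,0.06],[0,0,0],[0,0,0]],"twist":[[0,0,0],[0,0,0],[0,0,0],[0,0,0]]}'
python3 -c "
from workcell import status;s=status.state();print(s['wrist_torque'],s['joint_positions'][6])"
```

```text
time: 13.25
eef_pos: [572.9, 99.2, 190.4]
tcp_rot: [1.429, 2.797, -0.0]
force: [3.2, -3.4, 2.0]
gripper_width: 23.2
grip_force: 49.7
[-1.14551827 -0.94814432 -0.0113267 ] 0.18711505907623507
```

```bash
python3 -m pendant '{"delta_pos":[[-0.028,0,0.06],[0,0,0.06],[0,0,0],[0,0,0]],"twist":[[0,0,0],[0,0,0],[0,0,0],[0,0,0]]}'
python3 -m pendant '{"delta_pos":[[0,0,0.06],[0,0,0.04],[0,0,0],[0,0,0]],"twist":[[0,0,0],[0,0,0],[0,0,0],[0,0,0]]}'
python3 -c "
from workcell import status;s=status.state();print(s['wrist_torque'],s['joint_positions'][6])"
```

```text
time: 13.58
eef_pos: [573.1, 99.1, 187.3]
tcp_rot: [1.429, 2.797, 0.0]
force: [2.7, -3.1, 3.6]
gripper_width: 23.4
grip_force: 49.7
time: 13.92
eef_pos: [573.2, 99.1, 185.4]
tcp_rot: [1.429, 2.797, 0.0]
force: [0.8, -4.1, 7.2]
gripper_width: 23.3
grip_force: 50.3
[-0.95407893 -0.29136688 -0.03395195] 0.1853476015369886
```

```bash
python3 -m pendant '{"delta_pos":[[0,0,0.02],[0,0,0],[0,0,0],[0,0,0],[0,0,0],[0,0,0],[0,0,0],[0,0,0]],"twist":[[0,0,0],[0,0,0.04],[0,0,0.04],[0,0,0.04],[0,0,0.04],[0,0,0.04],[0,0,0.04],[0,0,0]]}'
python3 -c "
from workcell import status;s=status.state();print(s['wrist_torque'],s['joint_positions'][6])"
```

```text
time: 14.58
eef_pos: [573.5, 98.8, 185.4]
tcp_rot: [1.911, 2.491, 0.001]
force: [0.7, -4.2, 11.2]
gripper_width: 23.0
grip_force: 50.8
[-1.25940064 -0.02074642 -0.0676707 ] -0.1606209129773169
```

```bash
python3 -m pendant '{"delta_pos":[[0,0,0],[0,0,0],[0,0,0],[0,0,0],[0,0,0],[0,0,0],[0,0,0],[0,0,0],[0,0,0],[0,0,0]],"twist":[[0,0,0.04],[0,0,0.04],[0,0,0.04],[0,0,0.04],[0,0,0.04],[0,0,0.04],[0,0,0.04],[0,0,0.04],[0,0,0],[0,0,0]]}'
python3 -c "
from workcell import status;s=status.state();print(s['wrist_torque'],s['joint_positions'][6])"
```

```text
time: 15.42
eef_pos: [573.0, 98.5, 185.3]
tcp_rot: [2.446, 1.97, -0.001]
force: [-1.7, -6.0, 12.9]
gripper_width: 23.5
grip_force: 51.1
[-1.50385969  0.60346182 -0.09745235] -0.6158858050230358
```

```bash
python3 -m pendant '{"delta_pos":[[-0.03,0,0],[0,0,0],[0,0,0],[0,0,0],[0,0,0]],"twist":[[0,0,0.03],[0,0,0.03],[0,0,0.03],[0,0,0],[0,0,0]]}'
python3 -c "
from workcell import status;s=status.state();print(s['wrist_torque'],s['joint_positions'][6])"
python3 -m pendant '{"delta_pos":[[0,0,0],[0,0,0],[0,0,0],[0,0,0]],"twist":[[0,0,0.03],[0,0,0.03],[0,0,0],[0,0,0]]}'
python3 -c "
from workcell import status;s=status.state();print(s['wrist_torque'],s['joint_positions'][6])"
```

```text
time: 15.83
eef_pos: [572.8, 98.3, 185.3]
tcp_rot: [2.573, 1.801, -0.0]
force: [-2.5, -3.8, 12.6]
gripper_width: 23.4
grip_force: 51.1
[-1.17400151  0.53818542 -0.06605568] -0.7437420512585609
time: 16.17
eef_pos: [572.6, 98.3, 185.3]
tcp_rot: [2.652, 1.684, -0.0]
force: [-3.3, -5.1, 12.9]
gripper_width: 23.6
grip_force: 51.1
[-1.17286688  0.77467967 -0.0108691 ] -0.8300851142770306
```

```bash
python3 -m pendant '{"delta_pos":[[0,0,0],[0,0,0],[0,0,0],[0,0,0]],"twist":[[0,0,0.03],[0,0,0.03],[0,0,0],[0,0,0]]}'
python3 -c "
from workcell import status;s=status.state();print(s['wrist_torque'],s['joint_positions'][6])"
```

```text
time: 16.5
eef_pos: [572.6, 98.4, 185.3]
tcp_rot: [2.725, 1.563, -0.001]
force: [-3.0, -4.6, 12.8]
gripper_width: 23.4
grip_force: 51.2
[-1.14595528  0.91903216 -0.10748552] -0.9165327948359432
```

```bash
python3 -m pendant '{"delta_pos":[[0,0,0],[0,0,0],[0,0,0]],"twist":[[0,0,0.04],[0,0,0],[0,0,0]]}'
python3 -c "
from workcell import status;s=status.state();print(s['wrist_torque'],s['joint_positions'][6])"
```

```text
time: 16.75
eef_pos: [572.4, 98.5, 185.3]
tcp_rot: [2.771, 1.481, -0.001]
force: [-4.3, -2.9, 13.5]
gripper_width: 23.3
grip_force: 51.2
[-1.04305807  0.99651514  0.03186651] -0.9742308098673482
```

```bash
python3 -m pendant '{"delta_pos":[[0,0,-0.06],[0,0,-0.06],[0,0,-0.06],[0,0,-0.03],[0,0,0],[0,0,0]],"twist":[[0,0,0],[0,0,0],[0,0,0],[0,0,0],[0,0,0],[0,0,0]]}'
python3 -c "
from workcell import status;s=status.state();print(s['wrist_torque'],s['joint_positions'][6])"
```

```text
time: 17.25
eef_pos: [572.4, 98.5, 189.3]
tcp_rot: [-2.77, -1.481, 0.002]
force: [-2.2, -1.2, 3.3]
gripper_width: 23.2
grip_force: 49.6
[-0.4592727   0.73138514  0.06312971] -0.9719107417495333
```

```bash
python3 -m pendant '{"delta_pos":[[0,0,-0.06],[0,0,0],[0,0,0]],"twist":[[0,0,0],[0,0,0],[0,0,0]]}'
python3 -c "
from workcell import status;s=status.state();print(s['wrist_torque'],s['joint_positions'][6])"
```

```text
time: 17.5
eef_pos: [572.2, 98.4, 189.8]
tcp_rot: [-2.769, -1.481, 0.003]
force: [-0.1, -0.8, -11.4]
gripper_width: 23.3
grip_force: 50.6
[-0.03080676 -0.20401703  0.05180055] -0.9713421389519871
```

It catches at about 4 mm and holds against an 11 N pull, so it is locked. I relax, open and withdraw upward.

```bash
python3 -m pendant '{"delta_pos":[[0,0,0.05],[0,0,0],[0,0,0]],"twist":[[0,0,0],[0,0,0],[0,0,0]]}'
python3 -m pendant '{"delta_pos":[[0,0,0],[0,0,0],[0,0,0],[0,0,0],[0,0,0],[0,0,0],[0,0,0],[0,0,0]],"twist":[[0,0,0],[0,0,0],[0,0,0],[0,0,0],[0,0,0],[0,0,0],[0,0,0],[0,0,0]]}' 0.65
python3 -m pendant '{"delta_pos":[[0,0,-0.3],[0,0,-0.6],[0,0,-0.8],[0,0,-0.8],[0,0,-0.8],[0,0,-0.8],[0,0,-0.8],[0,0,0],[0,0,0],[0,0,0],[0,0,0],[0,0,0]],"twist":[[0,0,0],[0,0,0],[0,0,0],[0,0,0],[0,0,0],[0,0,0],[0,0,0],[0,0,0],[0,0,0],[0,0,0],[0,0,0],[0,0,0]]}'
python3 - <<'E'
from h import *
s=imaging.grab_frame("side");e=(572.3,98.8)
M=np.array([[6.667,0,-217*6.667],[0,6.667,-205*6.667]])
o=cv2.warpAffine(s[:,:,::-1].copy(),M,(400,500),flags=cv2.INTER_CUBIC)
for z,r in((144,16),(162,16)):
    q=((proj("side",np.array([[e[0]+r*np.cos(t),e[1]+r*np.sin(t),z] for t in a]))-[217,205]+.5)*6.667).astype(np.int32);cv2.polylines(o,[q],True,(0,0,255),1)
cv2.imwrite("pics/c4.png",o)
E
```

```text
time: 17.75
eef_pos: [572.4, 98.4, 189.6]
tcp_rot: [-2.77, -1.481, 0.001]
force: [-3.7, -1.4, -4.8]
gripper_width: 23.3
grip_force: 51.5
time: 18.42
eef_pos: [572.9, 98.3, 189.8]
tcp_rot: [2.771, 1.481, 0.0]
force: [0.3, -0.0, -0.8]
gripper_width: 55.4
grip_force: 0.0
time: 19.42
eef_pos: [572.6, 98.1, 311.5]
tcp_rot: [-2.77, -1.481, 0.002]
force: [-0.6, -0.7, -0.2]
gripper_width: 55.1
grip_force: 0.0
```

View pics/c4.png

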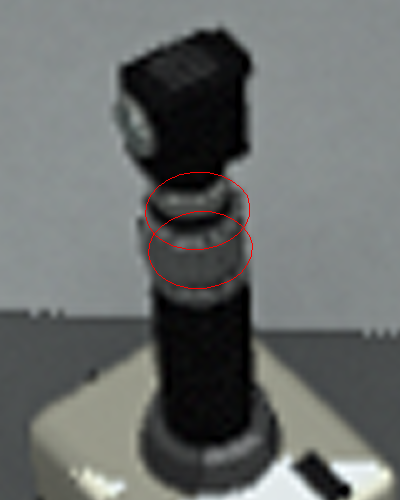

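The picture shows the head upright on the handle: socket at about (198,250), housing at (185,100). The gripper is well clear above it, so I hand in.

```bash
python3 -c "
from workcell import robot;print(robot.close_job())"
```

```text
the job is handed in; nothing more can be done
None
```

The head is on the handle: locked about 4 mm above the shoulder, it held against an 11 N upward pull, and I then released it and handed the job in at about 19.5 s of the 64 s allowed; no verdict came back.

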